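# Tare the bench scale that carries the empty pan

### The arm

A 6-joint arm with a two-finger parallel gripper is mounted at the origin on the work surface. World frame = base frame: x ahead of the robot, y to its left, z up, the work surface at z = 0. Lengths are in m, angles in degrees, forces in N, time in s.
With the tool pointing down it reaches from about 0.3 to 0.75 m from the base axis. Payload 8.5 kg.
Tool frame: the origin (TCP) lies midway between the tips of the shut fingers; the grasp point (between the pads) lies 19 mm behind it; z points along the fingers, y is the direction in which the jaws open and shut (so a half turn about z gives the same grasp; the last joint's range is limited). The gripper opens to 85 mm and grips with 20 to 120 N. Pads are 22 mm wide; open, the fingers measure 114 mm over their backs; the gripper's body (76 mm by 85 mm) begins 54 mm behind the grasp point. The pads swing forward as they close: fully open they stand 13 mm farther back than shut.
Start: joints at [52.122, 21.807, 74.336, -0, 83.858, -12.336], TCP at [0.237, 0.496, 0.231] pointing down, gripper open.
Joint ranges: [-178.18, 178.18], [-50.72, 133.34], [12.68, 142.11], [-81.47, 261.47], [9.98, 163.14], [-165.26, 165.26]. Speed limits (degrees/s): [136.94, 136.94, 180, 180, 180, 180].

### API

Orientations are given as a 3x3 rotation matrix whose columns are the frame's x, y, z axes.
In Python, from rig import env, eyes, close_job gives the robot as it stands.
- The arm moves only by the tool jog_arm, never from a script. Its argument "deltas" is one flat list of numbers, 7 for each row, row after row: the shift along the tool's x, y, z in units of 0.75 m (1.0 is 0.75 m), then the turn, a rotation vector about the tool's x, y, z in units of 180 degrees (1.0 is 180 degrees), then the gripper command: -1 is fully open, 1 is shut, values between are in proportion. In form: [dx, dy, dz, ax, ay, az, fingers, dx, dy, dz, ax, ay, az, fingers, ...]. A call has 1 to 12 rows; each row is the pose to reach, as a shift and turn from the pose commanded when the call began, along the tool's axes at that moment, turning the shorter way round; what a row does not reach only later rows make up. A row lasts 1/12 s, in which the tool goes at most 41.7 mm and 7.16 degrees, less where a joint would pass 70% of its speed; a pose out of reach is approached as far as the arm can. A call with a number of a shift or a turn outside -1 to 1 is refused whole. A call with a gripper value outside its range is refused whole. The fingers move at their own pace and stop on an object; "grip_force" is the grip in N (left out, the last holds). Time passes only in rows, so rows that repeat a pose let the fingers close. It gives the time, the measured TCP pose, the force and the opening at its end, in the units of the state.
- env.observe(): the state, without advancing time (a new reading comes with each control period).
- eyes.get_image(name): name is "side" or "top" or "wrist"; returns the picture (400x640x3 uint8, red, green, blue); there is no depth.
- eyes.camera_params(name): a dict with "intrinsics" (3x3 intrinsics, pixels), "R" (3x3) and "t" (3): a world point X has camera coordinates R X + t; the wrist camera has in their place "mount" (4x4, takes a point from camera to tool coordinates, whose origin is the TCP and whose axes are the flange's). Camera axes: x right, y down, z forward; pixel columns grow to the right and rows downward; lengths in m; the calibration is good to about 2 mm. A picture is of the moment at which its call begins: read the wrist's pose just before it. camera_params takes no time and is no camera call.
- close_job(): hands the job in, once; it reports no verdict.
The state is a dict: "time_s": time; "q": joint angles; "qvel": joint speeds; "joint_efforts": joint torques, N m; "position": TCP position; "tool_rot": TCP orientation; "ft_force": force on the tool from outside, world axes, zero at the start; "wrist_torque": the same for the moment, N m; "grip_width": finger opening in m.
Only numpy, scipy, OpenCV 4.12 (cv2) and the standard library are available. Lean on these libraries where they do the work, as an engineer would, in place of code of your own. Each camera call takes 0.05 s, during which the arm holds its last target.

### The job

One of the two bench scales has an empty steel pan on it: tare that scale by pressing its blue key well down, gently, with the fingertips, then let the key come back up and move clear. Press no other key, do not touch the pan or the scale's weighing platter, leave the other scale entirely alone, and do not shift, lift or knock any of the goods on the bench.

Things in the scene. Friction and masses are not known exactly. Their poses are not given: they have to be found in the camera images.
- pan_scale: the bench scale to be tared, which carries the empty steel pan: white plastic, 230 mm wide (its y), 270 mm deep (its x), fixed. Origin at the centre of its underside, on the bench; x runs from its front (the key side, towards the robot) to its back, y to the left as the operator in front sees it, z up
- a_console (a point): middle of the key row on the grey console of that scale, on its surface, 41 mm above the bench. The console is the front 90 mm of the scale, sloping 0.21 rad down towards the operator; above the keys is a dark display. Four keys 45 mm apart, from left (+y) to right: red on/off, white zero, blue tare, green print, at +67.5, +22.5, -22.5, -67.5 mm from here along the scale's y
- pan_scale_platter: the steel weighing platter of that scale, 165 x 220 x 8 mm, centred at x = 45 mm, y = 0 of the scale, underside (its origin) 68 mm and top 76 mm above the bench; front edge at x = -37.5 mm of the scale
- a_tare_top (a point): centre of the top face of the blue tare key of the scale with the pan; it moves with the key. Face 26 mm wide (across the scale), 22 mm up the slope, 6 mm proud of the console; this point's z axis is the key's outward normal, leaning 0.21 rad from vertical towards the operator (the scale's -x); its y axis is the scale's y
- a_tare (a joint): travel of that blue tare key into the console along its normal: 0 m up, 0.004 m fully down against a stop; a spring resists with 1.5 N at the start, 4 N half-way and 6.5 N fully down and brings it back up
- tub_scale: the other bench scale, identical, with a full deli tub (green lid) on its platter; to be left alone. The two scales stand side by side and may be either way round. Origin and axes as for the first
- a_power (a joint): travel of the red on/off key of the scale with the pan, 0 m up to 0.004 m down, spring and size as the tare key; to be left alone
- b_power (a joint): travel of the red on/off key of the other scale, 0 m up to 0.004 m down, spring and size as the tare key; to be left alone
- a_zero (a joint): travel of the white zero key of the scale with the pan, 0 m up to 0.004 m down, spring and size as the tare key; to be left alone
- b_zero (a joint): travel of the white zero key of the other scale, 0 m up to 0.004 m down, spring and size as the tare key; to be left alone
- b_tare (a joint): travel of the blue tare key of the other scale, 0 m up to 0.004 m down, spring and size as the tare key; to be left alone
- a_print (a joint): travel of the green print key of the scale with the pan, 0 m up to 0.004 m down, spring and size as the tare key; to be left alone
- b_print (a joint): travel of the green print key of the other scale, 0 m up to 0.004 m down, spring and size as the tare key; to be left alone
- pan: the empty open steel pan, 108 x 176 mm over its flange, 65 mm high, loose on the platter with its long side across the scale; origin at the centre of its underside, 76 mm above the bench; rim 141 mm above the bench
- tub_mid (a point): middle of the full deli tub, cream with green lid edge, 118 x 183 x 70 mm, loose on the other scale's platter; top 146 mm above the bench
- spare_tub_mid (a point): middle of a deli tub with a blue lid edge, 118 x 183 x 70 mm, loose on the bench, left of the scales
- pack_front_mid (a point): middle of a red wrapped pack, 65 x 125 x 60 mm, loose on the bench between the robot and the scales
- pack_low_mid (a point): middle of the lower of two stacked red packs, 65 x 125 x 60 mm each, loose at the back left of the bench
- pack_high_mid (a point): middle of the upper of those two packs; its top is 120 mm above the bench
- bottle_yellow_mid (a point): middle of a dark bottle with a yellow cap, 64 mm diameter, 200 mm high, loose at the right of the bench
- bottle_red_mid (a point): middle of a dark bottle with a red cap, same size, also at the right
Mind the look-alikes: they are no part of the job. What is shaped like the pan but red is not meant.

How it is judged:
By the outcome, as a careful person would: the job done as asked, in the order asked, and still so for the second after the job is handed in, with the robot touching nothing.
It also fails if it takes over 35 s, if anything falls off the work surface, if the arm or the gripper's body presses on something with over 40 N, if the wrist force passes 120 N, or if a joint passes its speed limit or range.

## Working session

There is one attempt and no reset: what is moved stays moved. The work goes in short steps, Python scripts to look and compute and a tool call to move; the robot and the scene stay as the last step left them, time stands still between calls to the robot, and variables do not carry over. Pictures are saved under pics/ and viewed, and the job is handed in when it is done.

Besides the shell and the picture viewer there is one more tool, called after "Emit:" in YAML: its name, and indented under it one key for each argument. jog_arm: Moves the arm, as the interface text tells. Its arguments: {"type":"object","properties":{"deltas":{"type":"array"},"grip_force":{"type":"number"}},"required":["deltas"]}

```bash
mkdir -p pics; python3 - <<'E'
from rig import env, eyes
import cv2,numpy as np
s=env.observe()
for k in("time_s","q","position","tool_rot","ft_force","grip_width"):print(k,np.round(s[k],4).tolist())
for n in("top","side","wrist"):
    im=eyes.get_image(n);cv2.imwrite(f"pics/{n}0.png",im[:,:,::-1])
    p=eyes.camera_params(n);print(n,{k:np.round(v,4).tolist() for k,v in p.items()})
E
```

```text
time_s 0.0
q [52.1231, 21.8418, 74.3858, -0.0004, 83.8567, -12.3347]
position [0.237, 0.496, 0.2307]
tool_rot [[-0.9023, 0.4312, -0.0009], [0.4312, 0.9023, -0.0012], [0.0003, -0.0014, -1.0]]
ft_force [-0.1684, -0.7762, -0.2808]
grip_width 0.0851
top {'intrinsics': [[383.3591, 0.0, 326.1747], [0.0, 383.3591, 196.3398], [0.0, 0.0, 1.0]], 'R': [[-0.0033, -0.9999, 0.0107], [-0.9955, 0.0023, -0.0949], [0.0948, -0.011, -0.9954]], 't': [-0.018, 0.51, 1.3952]}
side {'intrinsics': [[519.1269, 0.0, 318.4737], [0.0, 519.1269, 204.624], [0.0, 0.0, 1.0]], 'R': [[-0.8851, -0.4654, 0.0071], [-0.2667, 0.4946, -0.8272], [0.3814, -0.734, -0.5619]], 't': [0.4366, 0.2093, 1.5028]}
wrist {'intrinsics': [[305.785, 0.0, 320.4483], [0.0, 305.785, 201.3335], [0.0, 0.0, 1.0]], 'mount': [[0.0013, -0.9603, -0.279, 0.0712], [1.0, 0.0012, 0.0005, -0.0], [-0.0001, -0.279, 0.9603, -0.1428], [0.0, 0.0, 0.0, 1.0]]}
```

View pics/top0.png

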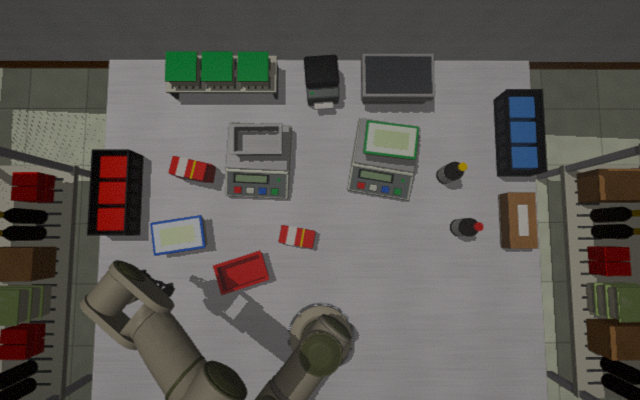

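View pics/side0.png

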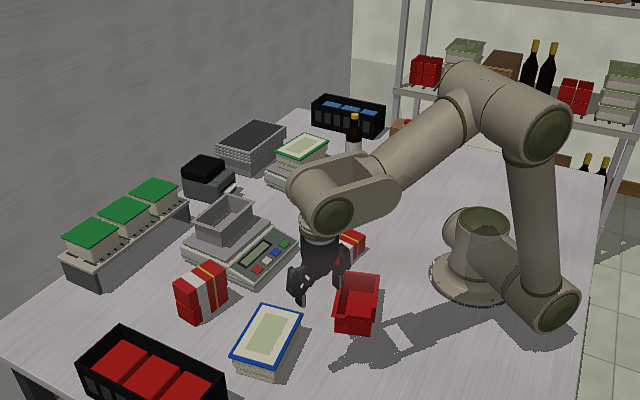

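View pics/wrist0.png

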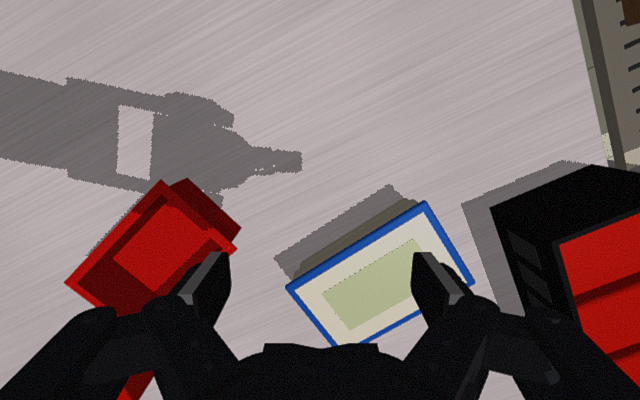

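The top view shows the left scale carrying the empty grey pan at about (258,140), with its keys near row 191. The right scale, at about (384,160), carries the green-edged tub. Blue-key candidates are the left scale's at about (262,191) and the right scale's at about (373,187). The red tray at (241,272) is a decoy. I choose the left scale and will check it in a crop.

```bash
cat > h.py <<'E'
import numpy as np,cv2
from rig import env,eyes
def ray(n,uv,pose=None):
    p=eyes.camera_params(n);K=np.array(p["intrinsics"])
    d=np.linalg.inv(K)@[uv[0],uv[1],1.]
    if n=="wrist":
        M=np.array(p["mount"]);R=np.array(pose["tool_rot"])
        return np.array(pose["position"])+R@M[:3,3],R@M[:3,:3]@d
    R=np.array(p["R"]);return -R.T@np.array(p["t"]),R.T@d
def onz(n,uv,z,pose=None):
    o,d=ray(n,uv,pose);return o+d*(z-o[2])/d[2]
def proj(n,X,pose=None):
    p=eyes.camera_params(n);K=np.array(p["intrinsics"])
    if n=="wrist":
        M=np.array(p["mount"]);R=np.array(pose["tool_rot"])
        c=M[:3,:3].T@(R.T@(np.array(X)-pose["position"])-M[:3,3])
    else:c=np.array(p["R"])@X+p["t"]
    u=K@c;return u[:2]/u[2]
def blobs(im,box):
    x0,y0,x1,y1=box;hsv=cv2.cvtColor(im,cv2.COLOR_RGB2HSV)
    for nm,lo,hi in(("blue",100,130),("green",45,85),("red",172,180),("red0",0,6)):
        m=cv2.inRange(hsv,(lo,110,50),(hi,255,255));mm=np.zeros_like(m);mm[y0:y1,x0:x1]=m[y0:y1,x0:x1]
        n,_,st,c=cv2.connectedComponentsWithStats(mm)
        for i in range(1,n):
            if st[i,4]>8:print(nm,st[i].tolist(),c[i].round(2).tolist());yield nm,c[i]
E
python3 - <<'E'
from h import *
im=cv2.imread("pics/top0.png")[:,:,::-1].copy()
cv2.imwrite("pics/ctop.png",cv2.resize(im[115:205,220:300],None,fx=7,fy=6,interpolation=cv2.INTER_CUBIC)[:,:,::-1])
for nm,c in blobs(im,(225,180,292,200)):print(nm,onz("top",c,.047).round(4))
ims=cv2.imread("pics/side0.png")[:,:,::-1].copy()
cv2.imwrite("pics/cside.png",cv2.resize(ims[190:300,170:310],None,fx=5,fy=5,interpolation=cv2.INTER_CUBIC)[:,:,::-1])
print("side")
for nm,c in blobs(ims,(225,230,300,290)):print(nm,onz("side",c,.047).round(4))
for n,uv in(("packfront",(297,237)),("redpan",(241,272)),("tub",(178,235)),("packs",(191,168))):print(n,onz("top",uv,.06).round(3))
E
```

```text
blue [259, 188, 7, 6, 42] [262.0, 190.5]
blue [0.5297 0.2145 0.047 ]
green [271, 189, 7, 6, 40] [274.1, 191.38]
green [0.5264 0.1705 0.047 ]
red0 [234, 187, 7, 6, 40] [237.02, 189.5]
red0 [0.5336 0.3053 0.047 ]
side
blue [270, 248, 11, 9, 59] [275.14, 251.68]
blue [0.5234 0.2157 0.047 ]
green [273, 234, 4, 3, 12] [274.5, 235.0]
green [0.5671 0.1485 0.047 ]
green [279, 240, 10, 8, 51] [283.82, 243.63]
green [0.5204 0.1713 0.047 ]
red0 [252, 265, 11, 9, 64] [256.95, 269.05]
red0 [0.528  0.3049 0.047 ]
red0 [225, 270, 2, 20, 33] [225.39, 280.88]
red0 [0.5769 0.3861 0.047 ]
packfront [0.361 0.086 0.06 ]
redpan [0.239 0.283 0.06 ]
tub [0.369 0.509 0.06 ]
packs [0.611 0.47  0.06 ]
```

View pics/ctop.png

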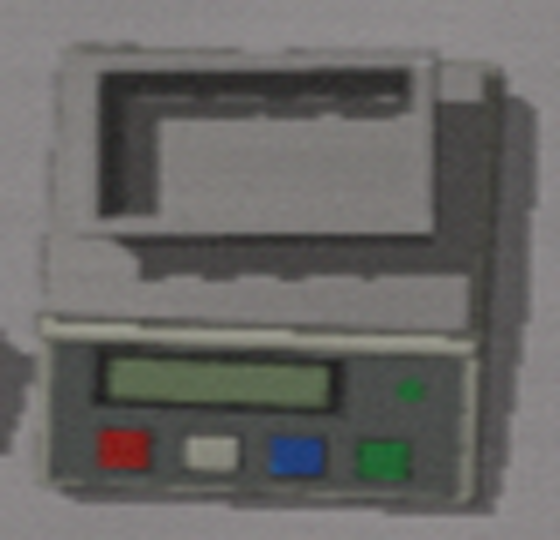

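View pics/cside.png

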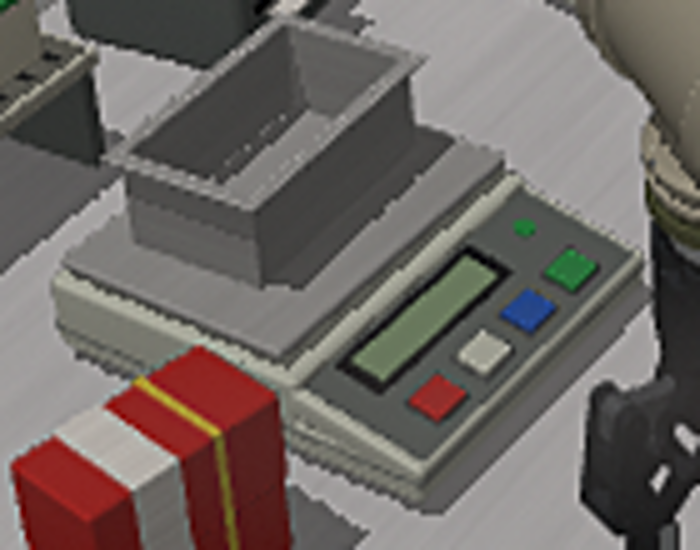

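Both views agree that the left scale has the empty grey pan and that its third key from the left is blue. The red-to-green span measures 134.8 mm against 135 mm expected. Top and side views differ by 6 mm in x, so I'll hover and refine with the wrist camera.

```bash
cat >> h.py <<'E'
from scipy.spatial.transform import Rotation as Ro
def des(yaw):
    xs=np.array([np.cos(yaw),np.sin(yaw),0]);ys=np.array([-np.sin(yaw),np.cos(yaw),0])
    n=-np.sin(.21)*xs+np.cos(.21)*np.array([0,0,1]);z=-n
    return np.column_stack([np.cross(ys,z),ys,z]),n
def delta(p,Rd,s=None):
    s=s or env.observe();R0=np.array(s["tool_rot"])
    d=R0.T@(np.array(p)-s["position"])/.75;r=Ro.from_matrix(R0.T@Rd).as_rotvec()/np.pi
    return np.r_[d,r]
E
python3 - <<'E'
from h import *
# triangulate keys
for t,sd in(((262,190.5),(275.14,251.68)),((274.1,191.38),(283.82,243.63)),((237.02,189.5),(256.95,269.05))):
    (a,d),(b,e)=ray("top",t),ray("side",sd);k=np.linalg.lstsq(np.c_[d,-e],b-a,rcond=None)[0]
    print((a+d*k[0]).round(4),(b+e*k[1]).round(4))
Rd,n=des(-.054);print(Rd.round(3))
print(delta(np.array([.526,.215,.047])+.09*n,Rd).round(4))
E
```

```text
[0.5299 0.2148 0.0448] [0.5254 0.2126 0.044 ]
[0.5266 0.1707 0.0452] [0.5221 0.1686 0.0444]
[0.5336 0.3055 0.0462] [0.5292 0.3033 0.0453]
[[-0.977  0.054  0.208]
 [ 0.053  0.999 -0.011]
 [-0.208  0.    -0.978]]
[-0.4861 -0.1814  0.1279 -0.0134 -0.0661 -0.1242]
```

Emit:
jog_arm:
  deltas: [-0.03, -0.01, 0, 0, 0, -0.01, 1, -0.486, -0.181, 0.08, -0.0134, -0.0661, -0.1242, 1, -0.486, -0.181, 0.08, -0.0134, -0.0661, -0.1242, 1, -0.486, -0.181, 0.08, -0.0134, -0.0661, -0.1242, 1, -0.486, -0.181, 0.08, -0.0134, -0.0661, -0.1242, 1, -0.486, -0.181, 0.08, -0.0134, -0.0661, -0.1242, 1, -0.486, -0.181, 0.08, -0.0134, -0.0661, -0.1242, 1, -0.486, -0.181, 0.08, -0.0134, -0.0661, -0.1242, 1, -0.486, -0.181, 0.08, -0.0134, -0.0661, -0.1242, 1, -0.486, -0.181, 0.127, -0.0134, -0.0661, -0.1242, 1, -0.486, -0.181, 0.127, -0.0134, -0.0661, -0.1242, 1, -0.486, -0.181, 0.127, -0.0134, -0.0661, -0.1242, 1]
  grip_force: 20

```text
time_s: 1.15
position: [0.5073, 0.2147, 0.1332]
tool_rot: [[-0.977, 0.057, 0.203], [0.056, 0.998, -0.012], [-0.204, -0.001, -0.979]]
ft_force: [-0.2, 0.4, -0.1]
grip_width: -0.0001
```

Emit:
jog_arm:
  deltas: [0, 0, 0, 0, 0, 0, 1, 0, 0, 0, 0, 0, 0, 1, 0, 0, 0, 0, 0, 0, 1]

```text
time_s: 1.4
position: [0.507, 0.2179, 0.1373]
tool_rot: [[-0.976, 0.052, 0.211], [0.051, 0.999, -0.01], [-0.211, 0.001, -0.978]]
ft_force: [-0.4, -0.8, 0.3]
grip_width: 0.0003
```

```bash
python3 - <<'E'
from h import *
s=env.observe();im=eyes.get_image("wrist");cv2.imwrite("pics/w1.png",im[:,:,::-1])
print(s["position"],s["ft_force"],s["qvel"])
for nm,c in blobs(im,(0,0,640,400)):
    for z in(.044,.047):print(nm,onz("wrist",c,z,s).round(4))
E
```

```text
[0.5070205  0.21792051 0.137339  ] [-0.37541844 -0.76235086  0.28878216] [-0.08104298 -0.02831014  0.11418206  0.06497985 -0.21166109 -0.09221279]
blue [299, 193, 33, 28, 884] [315.05, 206.8]
blue [0.53   0.2127 0.044 ]
blue [0.5283 0.2129 0.047 ]
green [243, 194, 34, 27, 875] [259.63, 206.92]
green [0.5278 0.1674 0.044 ]
green [0.5261 0.1682 0.047 ]
green [241, 247, 16, 15, 197] [248.42, 253.91]
green [0.5751 0.1504 0.044 ]
green [0.5728 0.1514 0.047 ]
red [190, 3, 6, 8, 14] [192.93, 6.64]
red [0.388  0.1474 0.044 ]
red [0.3882 0.1484 0.047 ]
red [182, 5, 5, 7, 9] [184.11, 7.78]
red [0.3883 0.1419 0.044 ]
red [0.3885 0.143  0.047 ]
red [192, 12, 6, 7, 11] [194.36, 14.73]
red [0.3921 0.1472 0.044 ]
red [0.3923 0.1483 0.047 ]
red [21, 14, 3, 6, 10] [22.1, 16.6]
red [0.3878 0.042  0.044 ]
red [0.388  0.0445 0.047 ]
red [201, 20, 7, 9, 14] [203.29, 23.36]
red [0.3969 0.1516 0.044 ]
red [0.3971 0.1526 0.047 ]
red [180, 27, 6, 4, 9] [182.56, 28.44]
red [0.399  0.1381 0.044 ]
red [0.3991 0.1393 0.047 ]
red [509, 214, 6, 4, 9] [511.67, 215.56]
red [0.5468 0.3756 0.044 ]
red [0.5448 0.3735 0
[... 2293 characters left out ...]

red0 [0, 0, 23, 20, 367] [10.27, 8.84]
red0 [0.3835 0.037  0.044 ]
red0 [0.3838 0.0395 0.047 ]
red0 [32, 0, 45, 28, 837] [55.19, 11.77]
red0 [0.3863 0.0633 0.044 ]
red0 [0.3866 0.0655 0.047 ]
red0 [127, 0, 83, 42, 2656] [169.06, 19.03]
red0 [0.3936 0.1312 0.044 ]
red0 [0.3938 0.1325 0.047 ]
red0 [409, 193, 35, 28, 881] [425.79, 206.55]
red0 [0.5344 0.3032 0.044 ]
red0 [0.5327 0.3021 0.047 ]
red0 [492, 209, 148, 149, 12688] [575.87, 281.46]
red0 [0.6236 0.4542 0.044 ]
red0 [0.6206 0.451  0.047 ]
red0 [612, 215, 28, 18, 187] [629.1, 221.87]
red0 [0.5582 0.476  0.044 ]
red0 [0.5561 0.4725 0.047 ]
red0 [632, 351, 8, 9, 32] [636.91, 356.47]
red0 [0.7404 0.5609 0.044 ]
red0 [0.7358 0.5563 0.047 ]
```

View pics/w1.png

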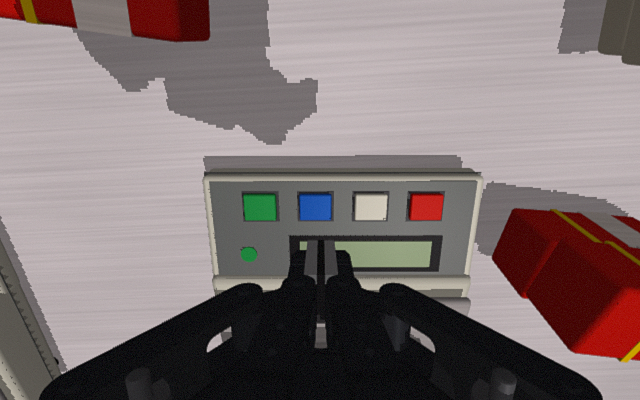

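Wrist view: key centres are green (260,207), blue (315,207), white (370,207) and red (426,207). The shut fingertips are at about (321,240), and the console outline matches. Blue key top is at about (0.528, 0.2135, 0.047). Next I go down to 12 mm above it.

```bash
python3 - <<'E'
from h import *
s=env.observe();print(s["time_s"],s["position"])
Rd,n=des(-.050);print(delta(np.array([.528,.2135,.047])+.012*n,Rd).round(4))
E
```

```text
1.45 [0.50706858 0.21784479 0.13727284]
[-0.0022 -0.0045  0.1076  0.0003  0.0007 -0.0007]
```

Emit:
jog_arm:
  deltas: [-0.002, -0.0045, 0.04, 0, 0, 0, 1, -0.002, -0.0045, 0.07, 0, 0, 0, 1, -0.002, -0.0045, 0.09, 0, 0, 0, 1, -0.002, -0.0045, 0.1, 0, 0, 0, 1, -0.002, -0.0045, 0.1076, 0, 0, 0, 1, -0.002, -0.0045, 0.1076, 0, 0, 0, 1, -0.002, -0.0045, 0.1076, 0, 0, 0, 1, -0.002, -0.0045, 0.1076, 0, 0, 0, 1]

```text
time_s: 2.12
position: [0.5259, 0.2126, 0.0585]
tool_rot: [[-0.976, 0.054, 0.21], [0.053, 0.999, -0.01], [-0.211, 0.001, -0.978]]
ft_force: [0.1, 0.5, 0.5]
grip_width: -0.0002
```

```bash
python3 - <<'E'
from h import *
s=env.observe();im=eyes.get_image("wrist");s2=eyes.get_image("side")
a=cv2.resize(im[120:340,180:470],None,fx=2.4,fy=2.4);cv2.imwrite("pics/w2.png",a[:,:,::-1])
b=cv2.resize(s2[190:300,200:340],None,fx=5,fy=5);cv2.imwrite("pics/s2.png",b[:,:,::-1])
Rd,n=des(-.050);k=np.array([.528,.2135,.047])
d=s["position"]-k;print(s["position"],s["ft_force"],"gap",d@n,"lat",d-(d@n)*n)
print("tip proj side",proj("side",s["position"]),"key",proj("side",k),"wrist key",proj("wrist",k,s))
print((np.array(proj("side",s["position"]))-[200,190])*5)
E
```

```text
[0.52588951 0.21259357 0.05853621] [0.10889529 0.48260048 0.45225636] gap 0.01171272869435485 lat [ 3.28091587e-04 -1.02845610e-03  8.07986644e-05]
tip proj side [274.80341714 247.74577822] key [274.18397366 250.77586123] wrist key [321.83055213 246.30705962]
[374.01708571 288.72889112]
```

View pics/w2.png

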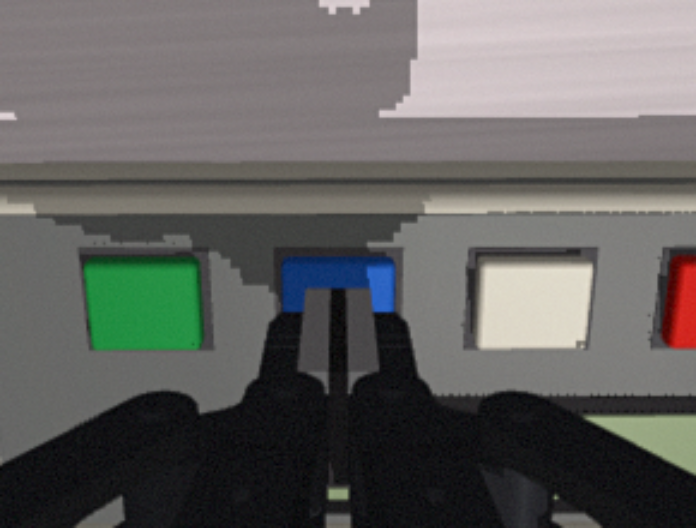

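View pics/s2.png

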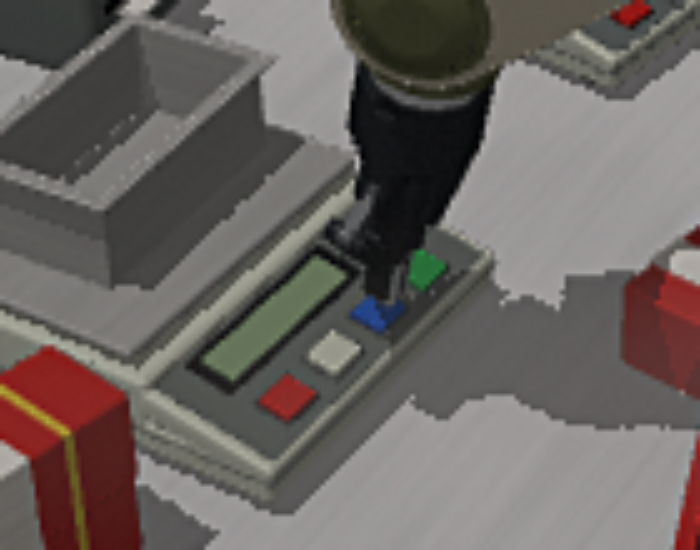

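The crop shows the fingertip slit centred on the blue key at crop column 338, with the neighbouring keys well clear. The side view agrees. Next I lower slowly and watch the force.

Emit:
jog_arm:
  deltas: [0, 0, 0.004, 0, 0, 0, 1, 0, 0, 0.008, 0, 0, 0, 1, 0, 0, 0.011, 0, 0, 0, 1, 0, 0, 0.0125, 0, 0, 0, 1, 0, 0, 0.0135, 0, 0, 0, 1, 0, 0, 0.0135, 0, 0, 0, 1, 0, 0, 0.0135, 0, 0, 0, 1]

```text
time_s: 2.8
position: [0.5277, 0.2122, 0.0475]
tool_rot: [[-0.976, 0.054, 0.209], [0.053, 0.999, -0.01], [-0.209, 0.001, -0.978]]
ft_force: [0.5, -0.9, -0.1]
grip_width: -0.0002
```

Emit:
jog_arm:
  deltas: [0, 0, 0.001, 0, 0, 0, 1, 0, 0, 0.002, 0, 0, 0, 1, 0, 0, 0.002, 0, 0, 0, 1, 0, 0, 0.002, 0, 0, 0, 1]

```text
time_s: 3.13
position: [0.5281, 0.2122, 0.0463]
tool_rot: [[-0.976, 0.054, 0.209], [0.053, 0.999, -0.01], [-0.209, 0.001, -0.978]]
ft_force: [-0.9, 0.3, 2.9]
grip_width: 0.0001
```

Emit:
jog_arm:
  deltas: [0, 0, 0.001, 0, 0, 0, 1, 0, 0, 0.0015, 0, 0, 0, 1, 0, 0, 0.0015, 0, 0, 0, 1]

```text
time_s: 3.38
position: [0.5284, 0.2122, 0.0451]
tool_rot: [[-0.976, 0.054, 0.209], [0.053, 0.999, -0.01], [-0.209, 0.001, -0.978]]
ft_force: [-1.6, -0.7, 3.5]
grip_width: 0.0001
```

Emit:
jog_arm:
  deltas: [0, 0, 0.001, 0, 0, 0, 1, 0, 0, 0.0015, 0, 0, 0, 1, 0, 0, 0.0015, 0, 0, 0, 1, 0, 0, 0.0015, 0, 0, 0, 1]

```text
time_s: 3.72
position: [0.5286, 0.2122, 0.044]
tool_rot: [[-0.976, 0.054, 0.209], [0.053, 0.999, -0.01], [-0.209, 0.001, -0.978]]
ft_force: [-0.7, 0.4, 4.8]
grip_width: 0.0
```

```bash
python3 - <<'E'
from h import *
Rd,n=des(-.05);F=[];P=[]
for i in range(4):
    s=env.observe();F.append(np.dot(s["ft_force"],n));P.append(s["position"]);eyes.get_image("side")
print(np.round(F,2),np.round(P,4))
E
```

```text
[4.8  6.   4.72 5.12] [[0.5286 0.2122 0.044 ]
 [0.5286 0.2122 0.044 ]
 [0.5286 0.2122 0.044 ]
 [0.5286 0.2122 0.0441]]
```

Mean force is about 5.2 N, which is roughly 3 mm of travel. I'll press about 0.9 mm further.

Emit:
jog_arm:
  deltas: [0, 0, 0.0006, 0, 0, 0, 1, 0, 0, 0.0012, 0, 0, 0, 1, 0, 0, 0.0012, 0, 0, 0, 1, 0, 0, 0.0012, 0, 0, 0, 1]

```text
time_s: 4.25
position: [0.5288, 0.2122, 0.0432]
tool_rot: [[-0.976, 0.054, 0.209], [0.053, 0.999, -0.01], [-0.209, 0.001, -0.978]]
ft_force: [-0.9, -0.7, 6.2]
grip_width: -0.0001
```

```bash
python3 - <<'E'
from h import *
Rd,n=des(-.05);F=[];P=[]
for i in range(4):
    s=env.observe();F.append(np.dot(s["ft_force"],n));P.append(s["position"]);im=eyes.get_image("wrist")
print(np.round(F,2),np.round(P,4))
cv2.imwrite("pics/w3.png",cv2.resize(im[120:340,180:470],None,fx=2.4,fy=2.4)[:,:,::-1])
E
```

```text
[6.27 6.87 6.07 6.93] [[0.5288 0.2122 0.0432]
 [0.5288 0.2122 0.0433]
 [0.5288 0.2122 0.0432]
 [0.5288 0.2122 0.0432]]
```

View pics/w3.png

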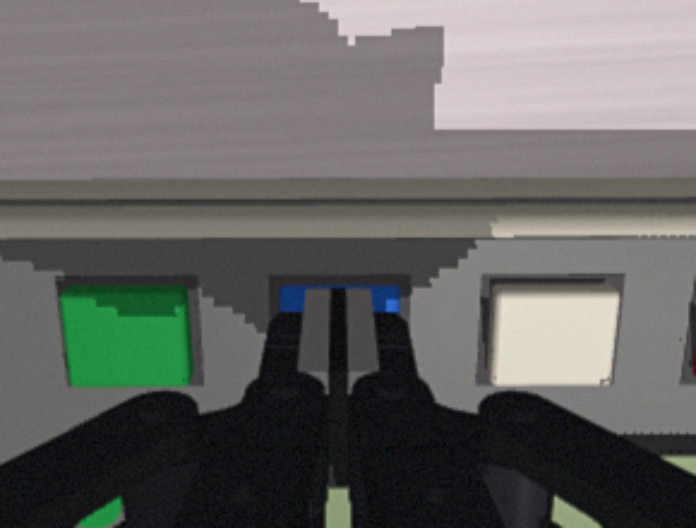

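Mean force is about 6.5 N, so the key is essentially fully down. In the crop the blue key is sunk into its recess, and green and white are untouched. Next I release along the key normal and back away.

Emit:
jog_arm:
  deltas: [0, 0, -0.002, 0, 0, 0, 1, 0, 0, -0.005, 0, 0, 0, 1, 0, 0, -0.01, 0, 0, 0, 1, 0, 0, -0.02, 0, 0, 0, 1, 0, 0, -0.05, 0, 0, 0, 1, 0, 0, -0.09, 0, 0, 0, 1, 0, 0, -0.13, 0, 0, 0, 1, 0, 0, -0.16, 0, 0, 0, 1, 0, 0, -0.18, 0, 0, 0, 1, 0, 0, -0.18, 0, 0, 0, 1, 0, 0, -0.18, 0, 0, 0, 1, 0, 0, -0.18, 0, 0, 0, 1]

```text
time_s: 5.45
position: [0.5001, 0.2134, 0.174]
tool_rot: [[-0.977, 0.054, 0.207], [0.053, 0.999, -0.011], [-0.207, 0.0, -0.978]]
ft_force: [-0.5, -0.1, -1.0]
grip_width: 0.0002
```

```bash
python3 - <<'E'
from h import *
s=env.observe();im=eyes.get_image("wrist");t=eyes.get_image("top")
print(s["position"],s["ft_force"],s["time_s"])
a=im[130:320,160:480];cv2.imwrite("pics/w4.png",cv2.resize(a,None,fx=2.4,fy=2.4)[:,:,::-1])
cv2.imwrite("pics/t4.png",t[:,:,::-1])
for nm,c in blobs(im,(200,150,460,240)):
    if nm!="red":print(nm,onz("wrist",c,.047,s).round(4))
t0=cv2.imread("pics/top0.png")[:,:,::-1]
d=cv2.absdiff(t,t0.copy()).max(2)
for nm,(x0,y0,x1,y1) in dict(pan=(228,120,292,160),other=(345,115,420,200),packs=(168,152,216,184),tub=(148,212,208,256),bott=(435,155,485,240)).items():print(nm,(d[y0:y1,x0:x1]>40).sum())
E
```

```text
[0.50006491 0.21340797 0.17401148] [-0.54211523 -0.06176666 -1.040054  ] 5.45
blue [307, 182, 29, 25, 685] [321.11, 194.32]
blue [0.5285 0.2128 0.047 ]
green [258, 183, 30, 24, 673] [272.61, 194.42]
green [0.5262 0.1681 0.047 ]
green [256, 230, 14, 10, 121] [262.29, 235.06]
green [0.5707 0.1521 0.047 ]
red0 [403, 182, 31, 24, 670] [418.09, 193.69]
red0 [0.5326 0.3022 0.047 ]
pan 0
other 0
packs 0
tub 0
bott 0
```

View pics/w4.png

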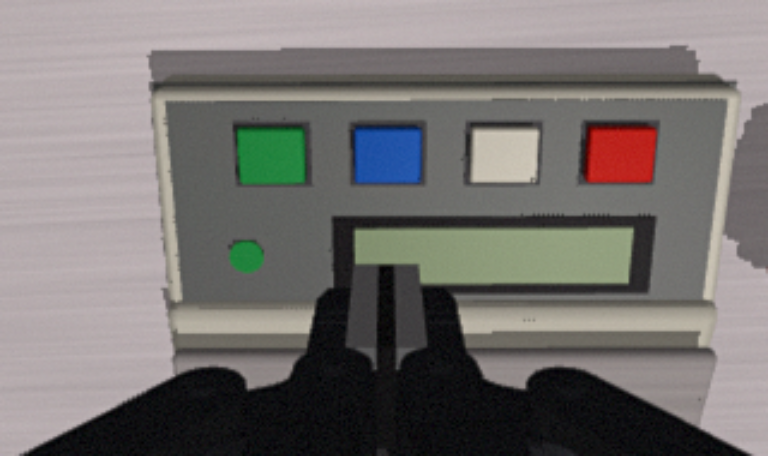

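View pics/t4.png

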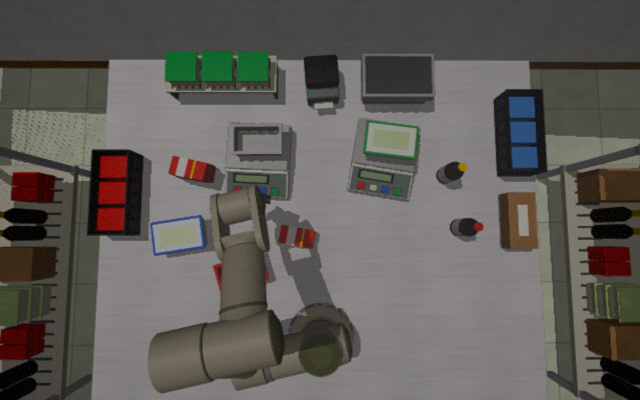

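The blue key is back up: its blob area is 685 px against 673 for green and 670 for red. The arm is clear, and the top view shows no change at the pan, the other scale or the goods checked.

```bash
python3 -c "
from rig import close_job
print(close_job())"
```

```text
the job is handed in; nothing more can be done
None
```

I tared the left-hand scale, the one with the empty steel pan, by pressing its blue key with the shut fingertips along the key's normal. I then let the key come up, backed about 13 cm away and handed the job in at about 5.5 s.

- **Press:** contact force rose smoothly to about 6.5 N over about 3.8 mm of travel, which is essentially fully down.
- **After release:** the wrist view shows the blue key back up, level with the other keys, and the other three keys of that scale looked undisturbed. The wrist force was back to noise, about 1 N.
- **Rest of the bench:** comparing the top view before and after showed no change at the pan, the other scale, the stacked packs, the blue-lidded tub or the bottles. The front pack looked unmoved by eye only. The red tray is partly hidden under the raised arm in that picture, so I could not check it fully.
- **Disagreement:** the side camera put the key 5–6 mm nearer the robot in x than the top and wrist cameras. I went by the wrist view, and the close-up before pressing showed the fingertips centred on the key.

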